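# Turn the half-round gluing supports flat side down and box them

## Task

The half-round wooden gluing supports lie on their round backs, where they rock at a touch. Stop each one from rocking, turn it over and set it down in the box tray so that it lies still with its flat felted side on the tray floor, all of the supports side by side inside the rim; the steel stop is there to lean a support against half-way. When every support is in, put the cover on so that it goes fully down over the rim onto the tray, and leave the other things on the table alone.

Things in the scene. Friction and masses are not known exactly. Their poses are not given: they have to be found in the camera images.
- support0: Solid wooden half-round, 2 or 3 alike (absent: None): length 60 mm (x), flat felted face 80 mm across (y), 32 mm thick at the crown, arc radius 41 mm, flat end faces, 0.12 kg. Origin: middle of the flat face; z points out of that face, away from the wood: up at the start, straight down when it lies flat. It falls onto its flat side only if turned over 110 deg from the start, else rolls back
- support1: as support0
- support2: as support0
- tray: Box base, fixed: plywood board 178 x 316 mm (x, y), 6 mm thick, with a rim 5 mm wide, its top 16 mm above the table. Floor inside the rim: 134 x 272 mm (x, y), 6 mm above the table: three supports fit in a row along y, axes along x, 8 mm apart, with finger room at their ends. 17 mm of board outside the rim carries the cover. Origin: underside centre; z up, y the long side
- cover: Loose plywood cover, open below, outside 164 x 302 mm (x, y), 47 mm high, 0.4 kg, inside 154 x 292 x 42 mm deep: about 5 mm play all round the tray rim; seated, its origin is 6 mm above the tray's. On top in the middle a wooden grip rail along y: 100 long, 18 wide, its top 81 mm above the cover's lower edge and 34 above the lid. Origin: centre of the lower edge; z up; either way round is right
- stop: Steel stop fixed to the table: upright plate 40 mm wide (x), 6 thick, 46 tall, its face to its own -y; foot 6 mm high behind it, to y = +53 mm. Origin: on the table, middle of the face's lower edge; z up. A support stood on a long edge (its y axis upright), round back against the face, flat face to -y, stays leaning; the stop is narrower than the support, so fingers fit on both end faces
- tape_roll: bystander: roll of masking tape, 104 mm across, 25 mm high; origin underside centre; leave alone
- swabs: bystander: cream carton, 68 x 105 x 53 mm; origin underside centre; leave alone
- filler: bystander: jar with a blue lid (the nearest of the jars), 62 mm across, 56 mm high; origin underside centre; leave alone
There are look-alikes about, which are no part of the job. Leave any pink look-alike of the support1 alone. What is shaped like the support0 but yellow is not meant.

How it is judged:
By the outcome, as a careful person would: the job done as asked, in the order asked, and still so for the second after the job is handed in, with the robot touching nothing.
Of support0, support1, support2 only 2 to 3 are there at a start; the rules pass over those that are not, and their reading is None.
At some moment in a run one of support0, support1, support2, cover may be knocked a few centimetres aside while the robot is not near it.
Once in a run the grip may slacken for a moment while it holds something.
It also fails if it takes over 210 s, if anything falls off the work surface, if the arm or the gripper's body presses on something with over 40 N, if the wrist force passes 120 N, or if a joint passes its speed limit or range.

## Robot

A 6-joint arm with a two-finger parallel gripper is mounted at the origin on the work surface; the furniture and walls round the work are solid. World frame = base frame: x ahead of the robot, y to its left, z up, the work surface at z = 0. Lengths are in m, angles in degrees, forces in N, time in s.
With the tool pointing down it reaches from about 0.25 to 0.725 m from the base axis. Payload 9.7 kg.
Tool frame: the origin (TCP) lies at the very end of the fingers, on their centre line; the grasp point (between the pads) lies 19 mm behind it; y points along the fingers, x is the direction in which the jaws open and shut, and the axes are right-handed (so a half turn about y gives the same grasp; the last joint's range is limited). The gripper opens to 85 mm and grips with 20 to 120 N. Pads are 22 mm wide; open, the fingers measure 114 mm over their backs; the gripper's body (76 mm by 85 mm) begins 54 mm behind the grasp point. The pads swing forward as they close: fully open they stand 13 mm farther back than shut.
Start: joints at [69.672, 4.979, 10.078, 95.1, 0, 90], TCP at [0.191, 0.516, 0.231] pointing down, gripper open.
Joint ranges: [-179.16, 179.16], [-48.56, 103.87], [-65.8, 70.77], [-126.05, 130.52], [-82.76, 87.17], [-180, 180]. Speed limits (degrees/s): [127.2, 127.2, 147.25, 180, 180, 180].

## Interface

Orientations are given as [roll, pitch, yaw] about the fixed x, y, z axes, in that order (R = Rz(yaw) Ry(pitch) Rx(roll)).
In Python, from workcell import bot gives the robot as it stands.
- The arm moves only by the shell command python3 -m jog 'ROWS' [FORCE]. ROWS is JSON, a list of rows, each a list of 7 numbers: the closure, from 0 (fully open) to 1 (shut), then the shift along the world's x, y, z in units of 25 mm (1.0 is 25 mm), then the turn, a rotation vector about the world's x, y, z in units of 5 degrees (1.0 is 5 degrees). A call has 1 to 5 rows; each row is the pose to reach, as a shift and turn from the pose commanded when the call began; what a row does not reach only later rows make up. A row lasts 1/10 s, in which the tool goes at most 50 mm and 8.59 degrees, less where a joint would pass 70% of its speed; a pose out of reach is approached as far as the arm can. A call with a gripper value outside its range is refused whole. The fingers move at their own pace and stop on an object; FORCE is the grip in N (left out, the last holds). Time passes only in rows, so rows that repeat a pose let the fingers close. It gives the time, the measured TCP pose, the force and the opening at its end, in the units of the state.
- bot.get_obs(): the state, without advancing time (a new reading comes with each control period).
- bot.camera(name): name is "side" or "top"; returns (picture, depth): 480x640x3 uint8, red, green, blue; 480x640 float32, m along the optical axis (not along the pixel's ray), 0 where there is no reading.
- bot.camera_model(name): a dict with "fx", "fy", "cx", "cy" (pixels), "rvec" (rotation vector, rad) and "tvec" (3), from world to camera coordinates, as OpenCV has them. Camera axes: x right, y down, z forward; pixel columns grow to the right and rows downward; lengths in m; the calibration is good to about 2 mm. A picture is of the moment at which its call begins. camera_model takes no time and is no camera call.
- bot.job_done(): hands the job in, once; it reports no verdict.
Trained networks look in the newest picture that a camera, given by its name, has taken for a name from the list of things; names that differ only in an ending like _2 or _b are one class to them, and where a whole thing is asked for, a point or a joint stands for the part that bears it (a point fixed in the world has none). Each returns a list of dicts, best first, with "conf" (0 to 1); they miss things now and then, are a little off and sometimes report something else, mostly with a low value. They report only what shows in the picture. A call takes as long as a camera call. They do not tell look-alikes from the thing itself.
- bot.regions_of(camera, label): "pixels" (480x640 bool, what is visible of it) and "point" ([row, column] in pixels, amid what is visible of it).
The state is a dict: "time": time; "q": joint angles; "qd": joint speeds; "joint_efforts": joint torques, N m; "ee_pos": TCP position; "tcp_rot": TCP orientation; "wrist_force": force on the tool from outside, world axes, zero at the start; "torque": the same for the moment, N m; "opening": finger opening in m.
Only numpy, scipy, OpenCV 4.12 (cv2) and the standard library are available. Lean on these libraries where they do the work, as an engineer would, in place of code of your own. Each camera call takes 0.05 s, during which the arm holds its last target. There are 200 camera calls.

## Working session

There is one attempt and no reset: what is moved stays moved. The work goes in short steps, Python scripts to look and compute and a shell command to move; the robot and the scene stay as the last step left them, time stands still between calls to the robot, and variables do not carry over. Pictures are saved under pics/ and viewed, about 12 in all and at most 16, crops included, and the job is handed in when it is done.

```bash
ls; mkdir -p pics
cat > h.py <<'E'
import numpy as np, cv2
from workcell import bot
from scipy.spatial.transform import Rotation as R
def cloud(cam,depth):
    m=bot.camera_model(cam); Rm=cv2.Rodrigues(np.array(m["rvec"],float))[0]; t=np.array(m["tvec"]).ravel()
    v,u=np.mgrid[:480,:640]; z=depth
    P=np.stack([(u-m["cx"])/m["fx"]*z,(v-m["cy"])/m["fy"]*z,z],-1)
    W=(P-t)@Rm; W[depth<=0]=np.nan
    return W
def snap(cam,name=None):
    p,d=bot.camera(cam)
    if name: cv2.imwrite(f"pics/{name}.png",p[:,:,::-1])
    return p,d,cloud(cam,d)
E
python3 - <<'E'
from h import *
np.set_printoptions(precision=3,suppress=True)
o=bot.get_obs(); print(o)
for c in ("top","side"):
    p,d,W=snap(c,c+"0")
    np.savez(f"{c}0.npz",p=p,d=d,W=W)
    for l in ("support0","tray","cover","stop","tape_roll"):
        for r in bot.regions_of(c,l):
            m=r["pixels"]; w=W[m]; w=w[~np.isnan(w[:,0])]
            print(c,l,round(r["conf"],2),r["point"],m.sum(),np.median(w,0),np.percentile(w,2,axis=0),np.percentile(w,98,axis=0), p[m].mean(0))
E
```

```text
pics
{'time': 0.0, 'q': array([69.671,  5.011, 10.034, 95.101, -0.001, 90.   ]), 'qd': array([ 0.091,  0.05 ,  0.005, -0.011,  0.02 , -0.026]), 'joint_efforts': array([ -0.002, -52.04 ,  46.48 ,   0.017,  -0.   ,   0.   ]), 'ee_pos': array([0.191, 0.516, 0.231]), 'tcp_rot': array([-90.001,   0.078,  69.671]), 'wrist_force': array([-0.515,  0.152, -0.645]), 'torque': array([ 0.059,  0.021, -0.039]), 'opening': 0.08548821102597629}
top support0 0.89 [274.5, 252.2] 684 [0.45  0.163 0.033] [0.42  0.125 0.006] [0.48  0.201 0.038] [64.118 62.032 62.178]
top support0 0.77 [333.5, 197.8] 635 [0.3   0.305 0.028] [0.267 0.272 0.007] [0.332 0.346 0.036] [126.043  73.66   90.391]
top support0 0.68 [269.2, 302.7] 693 [0.453 0.025 0.033] [ 0.425 -0.014  0.005] [0.486 0.064 0.039] [71.342 69.107 69.293]
top support0 0.65 [321.8, 250.9] 671 [0.318 0.166 0.028] [0.284 0.129 0.003] [0.349 0.207 0.036] [129.498 113.261  49.191]
top support0 0.64 [277.3, 189.8] 619 [0.446 0.329 0.033] [0.416 0.292 0.027] [0.476 0.368 0.038] [79.562 78.399 80.087]
top tray 0.98 [216.2, 284.4] 6921 [0.617 0.08  0.008] [ 0
[... 1751 characters left out ...]
42] [0.76  0.039 0.   ] [0.818 0.094 0.057] [112.095 118.077 133.359]
side tray 0.51 [295.8, 323.0] 784 [0.449 0.166 0.03 ] [0.42  0.124 0.016] [0.48  0.201 0.035] [95.485 88.858 85.889]
side cover 0.85 [173.7, 347.1] 3454 [ 0.552 -0.263  0.045] [ 0.465 -0.47   0.003] [ 0.624 -0.178  0.079] [125.091 106.335  83.655]
side cover 0.64 [234.0, 213.0] 697 [0.782 0.076 0.042] [0.76  0.04  0.001] [0.817 0.094 0.057] [112.357 118.313 133.482]
side stop 0.7 [234.3, 353.5] 385 [ 0.467 -0.078  0.014] [ 0.447 -0.096 -0.   ] [ 0.488 -0.045  0.044] [122.769 123.34  127.597]
side tape_roll 0.68 [171.5, 275.5] 688 [ 0.766 -0.233  0.017] [ 0.717 -0.285 -0.002] [ 0.813 -0.187  0.026] [145.709 130.247 101.839]
```

View pics/top0.png

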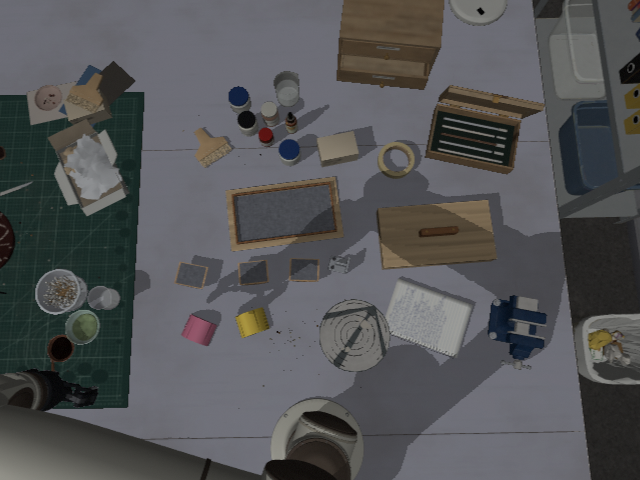

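View pics/side0.png

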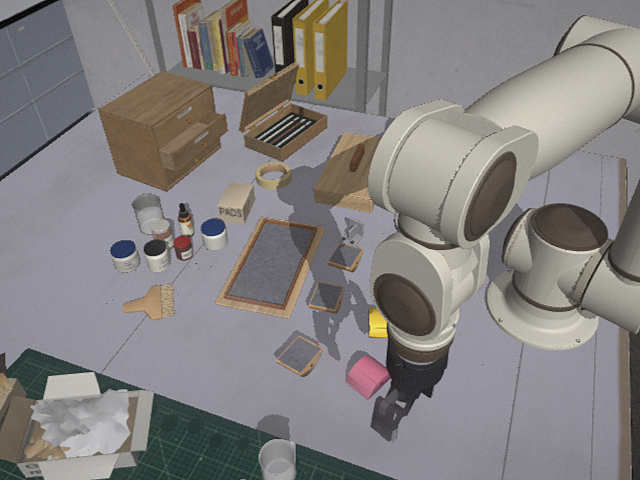

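Run:
```python
from h import *
np.set_printoptions(precision=4,suppress=True)
W=np.load("top0.npz")["W"]
def rect(n,x0,x1,y0,y1,z0,z1):
    w=W[(W[...,0]>x0)&(W[...,0]<x1)&(W[...,1]>y0)&(W[...,1]<y1)&(W[...,2]>z0)&(W[...,2]<z1)]
    r=cv2.minAreaRect(w[:,:2].astype(np.float32)*1000)
    pl=np.linalg.lstsq(np.c_[w[:,:2]-w[:,:2].mean(0),np.ones(len(w))],w[:,2],rcond=None)[0]
    print(n,len(w),r,"med",np.median(w,0),"slope",pl)
for n,c in (("A",(.45,.163)),("B",(.453,.025)),("C",(.446,.33)),("pink",(.3,.305)),("yel",(.318,.166))):
    rect(n,c[0]-.05,c[0]+.05,c[1]-.06,c[1]+.06,.022,.05)
rect("tray",.5,.75,-.11,.27,.002,.02)
rect("rim",.5,.75,-.11,.27,.012,.02)
rect("cover",.42,.67,-.52,-.14,.035,.06)
rect("rail",.42,.67,-.52,-.14,.07,.095)
rect("stop",.42,.52,-.14,-.02,.03,.06)
rect("foot",.42,.52,-.14,-.02,.003,.012)
for c in("top","side"):
    m=bot.camera_model(c);Rm=cv2.Rodrigues(np.array(m["rvec"],float))[0];print(c,-Rm.T@np.array(m["tvec"]).ravel(),Rm[2])
```

```text
A 664 ((450.6935119628906, 162.38653564453125), (60.65065002441406, 79.79405975341797), 5.107977390289307) med [0.45   0.1611 0.0329] slope [ 0.0039 -0.0115  0.0327]
B 665 ((455.19989013671875, 24.8880558013916), (79.9029541015625, 60.95661544799805), 86.76207733154297) med [0.455  0.0257 0.0332] slope [ 0.0035 -0.0128  0.0334]
C 657 ((446.3611755371094, 330.21343994140625), (80.9416275024414, 60.4152946472168), 77.97319030761719) med [0.446  0.3305 0.0327] slope [ 0.0016 -0.021   0.0328]
pink 475 ((301.10943603515625, 311.53082275390625), (62.6932258605957, 60.424129486083984), 66.88159942626953) med [0.3006 0.3106 0.0299] slope [-0.0058  0.0162  0.0297]
yel 476 ((317.50555419921875, 167.89901733398438), (59.77273178100586, 62.65046310424805), 18.842792510986328) med [0.3175 0.1667 0.0302] slope [0.0107 0.0127 0.0299]
tray 8567 ((624.98974609375, 79.97013092041016), (379.9912109375, 249.81753540039062), 89.98370361328125) med [0.6174 0.0751 0.0069] slope [-0.0025 -0.0001  0.0073]
rim 815 ((616.1387329101562, 79.06554412841797), (174.7139892578125, 306.4324035644531), 6.7044882774353
[... 159 characters left out ...]
3.26762318611145) med [ 0.5381 -0.3323  0.0487] slope [ 0.0013 -0.0026  0.0487]
rail 276 ((543.833251953125, -332.95904541015625), (19.312448501586914, 98.92072296142578), 3.136044979095459) med [ 0.5424 -0.3328  0.0818] slope [0.1552 0.0085 0.0814]
stop 66 ((470.3885498046875, -84.19136047363281), (41.93153762817383, 35.04705047607422), 48.89788818359375) med [ 0.4679 -0.0875  0.0416] slope [-0.0577 -0.3912  0.0418]
foot 593 ((470.7579345703125, -79.90223693847656), (119.17365264892578, 99.97278594970703), 89.09673309326172) med [ 0.4681 -0.0749  0.0049] slope [0.0048 0.0135 0.0055]
top [ 0.294  -0.0134  1.3036] [ 0.1932  0.0082 -0.9811]
side [0.1335 0.9752 0.9834] [ 0.2824 -0.6997 -0.6563]
```

The top view shows three felted supports (flat face up) at about pixels (190,275), (252,273) and (303,270), with the pink (200,330) and yellow (253,322) look-alikes below them. The tray is at (285,213), the stop at (340,263), and the cover with its rail at (437,233). The side view agrees. Next I measure the tray's yaw and set up a planner.

```bash
cat >> h.py <<'E'
def toolR(yaw,tilt):   # tool y down, jaw axis at yaw; tilt turns about the jaw axis (deg)
    return R.from_euler('z',yaw,degrees=True)*R.from_euler('x',tilt,degrees=True)*R.from_euler('x',-90,degrees=True)
def cur():
    o=bot.get_obs(); return np.array(o["ee_pos"]),R.from_euler('xyz',o["tcp_rot"],degrees=True),o
def plan(wps):
    """wps: list of (grasp-or-TCP pos, yaw, tilt, back) ; TCP = pos + back*tool_y. prints shift/turn units, chained"""
    p,r,o=cur(); print("t",round(o["time"],1),"tcp",p.round(4),np.round(o["tcp_rot"],1),"open",round(o["opening"],4))
    for pos,yaw,tilt,back in wps:
        r2=toolR(yaw,tilt); p2=np.array(pos)+back*r2.apply([0,1,0])
        print("shift",((p2-p)/.025).round(2),"turn",((r2*r.inv()).as_rotvec(degrees=True)/5).round(2),"-> tcp",p2.round(3))
        p,r=p2,r2
E
python3 - <<'E'
from h import *
np.set_printoptions(precision=4,suppress=True)
for c in("top",):
    W=np.load(c+"0.npz")["W"]
    bot.camera(c); m=bot.regions_of(c,"tray")[0]["pixels"]&~np.isnan(W[...,0])
    w=W[m]; print(c,cv2.minAreaRect(w[:,:2].astype(np.float32)*1000))
    k=m&(W[...,2]<.0095); k=cv2.erode(k.astype(np.uint8),np.ones((3,3)))
    n,l,s,ce=cv2.connectedComponentsWithStats(k)
    for i in np.argsort(-s[1:,4])[:2]+1: print("comp",s[i],cv2.minAreaRect(W[l==i][:,:2].astype(np.float32)*1000),W[l==i].mean(0))
A=(.4507,.1624)
plan([((*A,.12),5,0,.025),((*A,.12),5,-60,.025),((*A,.022),5,-60,.025),((*A,.13),5,-60,.025),((.55,.12,.16),5,60,.025)])
E
```

```text
top ((621.0157470703125, 81.0860366821289), (184.41146850585938, 321.2452087402344), 5.767502784729004)
comp [236 245  12   4  27] ((525.5050659179688, 196.39454650878906), (9.438201904296875, 31.063682556152344), 0.010587841272354126) [0.5245 0.1956 0.006 ]
comp [264 201  14   5  25] ((647.2720947265625, 114.59941864013672), (11.000691413879395, 37.41145324707031), 19.062875747680664) [0.6473 0.1155 0.0063]
t 0.7 tcp [0.1911 0.5157 0.2313] [-90.   -0.   69.7] open 0.0855
shift [ 10.38 -14.13  -5.45] turn [ -0.     0.   -12.93] -> tcp [0.451 0.162 0.095]
shift [ 0.08 -0.86  0.5 ] turn [-11.95  -1.05  -0.  ] -> tcp [0.453 0.141 0.107]
shift [ 0.    0.   -3.92] turn [0. 0. 0.] -> tcp [0.453 0.141 0.009]
shift [0.   0.   4.32] turn [0. 0. 0.] -> tcp [0.453 0.141 0.118]
shift [3.82 0.03 1.2 ] turn [23.91  2.09 -0.  ] -> tcp [0.548 0.142 0.148]
```

```bash
python3 -m jog '[[0,2,-2.8,-0.4,0,0,-1.7],[0,4,-5.6,-0.8,0,0,-3.4],[0,6,-8.4,-1.2,0,0,-5.1],[0,8,-11.2,-1.6,0,0,-6.8],[0,10.38,-14.13,-2,0,0,-8.5]]' 60
python3 -m jog '[[0,0,0,0,0,0,-1.7],[0,0,0,0,0,0,-3.4],[0,0,0,0,0,0,-4.43],[0,0,0,0,0,0,-4.43],[0,0,0,0,0,0,-4.43]]'
python3 - <<'E'
from h import *
A=(.4507,.1624)
plan([((*A,.12),5,-60,.025),((*A,.022),5,-60,.025)])
W=np.load("top0.npz")["W"]; 
# rim/tray fit: floor(6) vs rim(16) template fit to heights
from scipy.optimize import minimize
m=(W[...,0]>.48)&(W[...,0]<.75)&(W[...,1]>-.13)&(W[...,1]<.3)&(W[...,2]<.03); w=W[m]
def f(p):
    a=np.radians(p[2]); d=w[:,:2]-p[:2]; u=np.abs(d@[np.cos(a),np.sin(a)]); v=np.abs(d@[-np.sin(a),np.cos(a)])
    h=np.where((u<.089)&(v<.158),.006,0.); h=np.where((u<.072)&(v<.141)&~((u<.067)&(v<.136)),.016,h)
    return np.minimum(np.abs(w[:,2]-h-.001),.006).mean()*1000
best=min(((f((x,y,a)),x,y,a) for x in np.arange(.608,.63,.002) for y in np.arange(.07,.09,.002) for a in np.arange(3,9,.5)))
print(best); r=minimize(f,best[1:],method="Nelder-Mead",options=dict(initial_simplex=[best[1:],(best[1]+.002,best[2],best[3]),(best[1],best[2]+.002,best[3]),(best[1],best[2],best[3]+.7)])); print(r.x,r.fun)
E
```

```text
time: 1.2
ee_pos: [0.337, 0.3127, 0.2026]
tcp_rot: [-90.0, -0.0, 26.8]
wrist_force: [1.1, 0.9, -0.1]
opening: 0.0857
time: 1.7
ee_pos: [0.3364, 0.3144, 0.2027]
tcp_rot: [-90.0, -0.0, 5.2]
wrist_force: [0.7, 0.7, -0.0]
opening: 0.0854
t 1.7 tcp [0.3364 0.3144 0.2027] [-90.   -0.    5.2] open 0.0854
shift [ 4.65 -6.94 -3.81] turn [-11.95  -1.06  -0.03] -> tcp [0.453 0.141 0.107]
shift [ 0.    0.   -3.92] turn [0. 0. 0.] -> tcp [0.453 0.141 0.009]
(np.float64(2.2347812192043452), np.float64(0.62), np.float64(0.08000000000000002), np.float64(6.0))
[0.61942928 0.08006275 6.04082404] 2.223390881151703
```

```bash
python3 -m jog '[[0,1.2,-1.7,0,0,0,0],[0,2.4,-3.4,0,-1.5,-0.13,0],[0,3.6,-5.1,0,-3,-0.27,0],[0,4.65,-6.94,-0.5,-4.5,-0.4,0],[0,4.65,-6.94,-1.5,-6,-0.53,0]]'
python3 -m jog '[[0,0,0,0,-1.5,-0.13,0],[0,0,0,0,-3,-0.27,0],[0,0,0,0,-4.5,-0.4,0],[0,0,0,0,-5.95,-0.53,0],[0,0,0,0,-5.95,-0.53,0]]'
python3 - <<'E'
from h import *
np.set_printoptions(precision=4,suppress=True)
A=(.4507,.1624); print(bot.get_obs()["q"])
plan([((*A,.07),5,-60,.025),((*A,.022),5,-60,.025)])
E
```

```text
time: 2.2
ee_pos: [0.4555, 0.1384, 0.1675]
tcp_rot: [-120.3, -0.3, 5.0]
wrist_force: [0.5, 0.2, -1.0]
opening: 0.0857
time: 2.7
ee_pos: [0.4519, 0.1418, 0.1606]
tcp_rot: [-150.4, 0.5, 5.2]
wrist_force: [0.2, 0.1, -1.0]
opening: 0.0853
[ 42.0866  25.9382   6.5981 117.4432 -43.8981 146.3164]
t 2.7 tcp [0.4519 0.1418 0.1606] [-150.4    0.5    5.2] open 0.0853
shift [ 0.03 -0.04 -4.12] turn [ 0.1  -0.1  -0.05] -> tcp [0.453 0.141 0.058]
shift [ 0.    0.   -1.92] turn [0. 0. 0.] -> tcp [0.453 0.141 0.009]
```

```bash
python3 -m jog '[[0,0.03,-0.04,-1.5,0,0,0],[0,0.03,-0.04,-3,0,0,0],[0,0.03,-0.04,-4.5,0,0,0],[0,0.03,-0.04,-5.6,0,0,0],[0,0.03,-0.04,-6.04,0,0,0]]' 60
python3 -m jog '[[0,0,0,0,0,0,0],[0.2,0,0,0,0,0,0],[0.3,0,0,0,0,0,0],[0.6,0,0,0,0,0,0],[1,0,0,0,0,0,0]]'
python3 -m jog '[[1,0,0,0,0,0,0],[1,0,0,0,0,0,0],[1,0,0,0,0,0,0]]'
python3 - <<'E'
from h import *
bot.camera("side")
p,d,W=snap("side","s1"); cv2.imwrite("pics/s1c.png",cv2.resize(p[200:440,200:520,::-1],None,fx=2,fy=2))
T=np.array((.6194,.0801)); y=np.array((-np.sin(np.radians(6)),np.cos(np.radians(6))))
print(T+.088*y,T-.088*y); print(bot.get_obs()["ee_pos"],bot.get_obs()["tcp_rot"])
E
```

```text
time: 3.2
ee_pos: [0.4532, 0.1396, 0.0129]
tcp_rot: [-149.8, 0.1, 5.0]
wrist_force: [0.3, 0.7, 1.0]
opening: 0.0856
time: 3.7
ee_pos: [0.454, 0.1405, 0.0159]
tcp_rot: [-149.9, -0.1, 5.1]
wrist_force: [-0.7, 2.5, 6.1]
opening: 0.0589
time: 4.0
ee_pos: [0.4541, 0.1405, 0.0159]
tcp_rot: [-149.9, -0.1, 5.1]
wrist_force: [-1.0, 2.3, 6.9]
opening: 0.0594
[0.6102015  0.16761793] [ 0.6285985  -0.00741793]
[0.45404568 0.1404829  0.0159    ] [-1.49918585e+02 -1.41631695e-01  5.09165997e+00]
```

View pics/s1c.png

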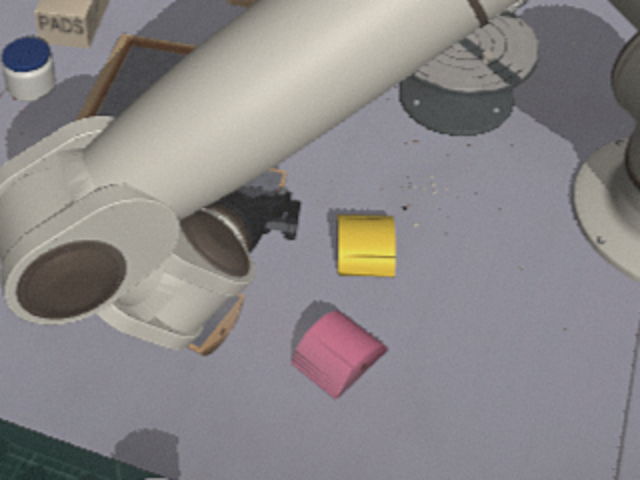

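```bash
python3 -m jog '[[1,0,0,0.5,0,0,0],[1,0,0,1.5,0,0,0],[1,0,0,3,0,0,0],[1,0.3,0,4.5,0,0,0],[1,0.6,0,5.5,0,0,0]]'
python3 -m jog '[[1,0.3,0,0,1.6,0.14,0],[1,0.6,0,0,3.2,0.28,0],[1,0.9,0,0,4.8,0.42,0],[1,1.2,0,0,6.4,0.56,0],[1,1.2,0,0,8,0.7,0]]'
python3 - <<'E'
from h import *
p,d,W=snap("side","s2"); cv2.imwrite("pics/s2c.png",cv2.resize(p[120:420,180:540,::-1],None,fx=2,fy=2))
E
```

```text
time: 4.6
ee_pos: [0.4687, 0.14, 0.1554]
tcp_rot: [-149.9, -0.2, 5.1]
wrist_force: [-0.6, 0.5, -1.2]
opening: 0.0592
time: 5.1
ee_pos: [0.4992, 0.1402, 0.154]
tcp_rot: [-109.4, -0.3, 5.1]
wrist_force: [-0.5, -1.1, -1.3]
opening: 0.0589
```

View pics/s2c.png

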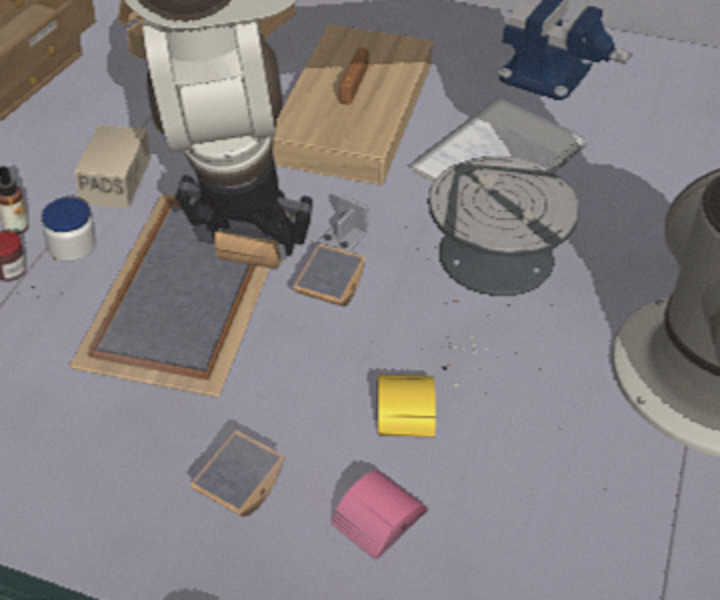

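```bash
cat >> h.py <<'E'
T0=np.array((.6194,.0801)); TY=6.0
def hold(tcp,rot,F,yaw,turn=0):
    """support in tool frame: at grip, tcp pose and support's flat-centre F, yaw"""
    r=R.from_euler('xyz',rot,degrees=True)
    Rs=R.from_euler('z',yaw,degrees=True)*R.from_euler('x',turn,degrees=True)
    f=r.inv().apply(np.array(F)-np.array(tcp)); f[0]=0
    return f, r.inv()*Rs
def place(h,slot,turn,lift=0.,dx=0.):
    f,rs=h; a=np.radians(TY); yt=np.array([-np.sin(a),np.cos(a)]); xt=np.array([np.cos(a),np.sin(a)])
    Rs=R.from_euler('z',TY,degrees=True)*R.from_euler('x',turn,degrees=True)
    E=np.r_[T0+(slot+.04)*yt+dx*xt,.006+lift]; F=E+Rs.apply([0,.04,0])
    rt=Rs*rs.inv(); return F-rt.apply(f),rt
def go(tgts):
    p,r,o=cur(); print("t",round(o["time"],1),"tcp",p.round(4),np.round(o["tcp_rot"],1),"open",round(o["opening"],4))
    for p2,r2 in tgts:
        print("shift",((p2-p)/.025).round(2),"turn",((r2*r.inv()).as_rotvec(degrees=True)/5).round(2),"-> tcp",p2.round(4),r2.as_euler('xyz',degrees=True).round(1)); p,r=p2,r2
E
python3 - <<'E'
from h import *
h=hold((.4541,.1405,.0159),(-149.9,-.1,5.1),(.4507,.1624,.0322),5.1); print(h[0])
go([place(h,.086,125,.08),place(h,.086,125,.004),place(h,.086,125,.0)])
E
```

```text
[ 0.         -0.02730916 -0.00301294]
t 5.2 tcp [0.4996 0.1391 0.1561] [-109.    -0.5    5. ] open 0.0591
shift [ 4.25  2.78 -1.84] turn [16.73  1.68  0.21] -> tcp [0.6059 0.2085 0.11  ] [-24.9   0.1   5.9]
shift [ 0.    0.   -3.04] turn [0. 0. 0.] -> tcp [0.6059 0.2085 0.034 ] [-24.9   0.1   5.9]
shift [ 0.    0.   -0.16] turn [0. 0. 0.] -> tcp [0.6059 0.2085 0.03  ] [-24.9   0.1   5.9]
```

```bash
python3 -m jog '[[1,1,0.6,0,1.6,0.16,0.02],[1,2,1.2,0,3.2,0.32,0.04],[1,3,1.8,0,4.8,0.48,0.06],[1,4.25,2.78,0,6.4,0.64,0.08],[1,4.25,2.78,0,8,0.8,0.1]]'
python3 -m jog '[[1,0,0,0,1.6,0.16,0.02],[1,0,0,0,3.2,0.32,0.04],[1,0,0,0,4.8,0.48,0.06],[1,0,0,0,6.4,0.64,0.08],[1,0,0,0,8.7,0.88,0.11]]'
python3 - <<'E'
from h import *
np.set_printoptions(precision=3,suppress=True)
print(bot.get_obs()["q"])
h=hold((.4541,.1405,.0159),(-149.9,-.1,5.1),(.4507,.1624,.0322),5.1)
go([place(h,.086,125,.03),place(h,.086,125,.002)])
p,d,W=snap("side","s3"); cv2.imwrite("pics/s3c.png",cv2.resize(p[120:420,180:540,::-1],None,fx=2,fy=2))
E
```

```text
time: 5.65
ee_pos: [0.6068, 0.2111, 0.1518]
tcp_rot: [-69.4, 0.2, 5.7]
wrist_force: [-2.3, -0.3, -2.3]
opening: 0.0592
time: 6.15
ee_pos: [0.6048, 0.209, 0.1535]
tcp_rot: [-28.7, 0.0, 6.2]
wrist_force: [-0.3, 0.5, -2.2]
opening: 0.0592
[-3.582 23.746  6.812 90.361 59.836 70.23 ]
t 6.2 tcp [0.605 0.209 0.153] [-28.7   0.    6.2] open 0.0592
shift [ 0.05 -0.02 -3.74] turn [ 0.75  0.08 -0.06] -> tcp [0.606 0.208 0.06 ] [-24.9   0.1   5.9]
shift [ 0.    0.   -1.12] turn [0. 0. 0.] -> tcp [0.606 0.208 0.032] [-24.9   0.1   5.9]
```

View pics/s3c.png

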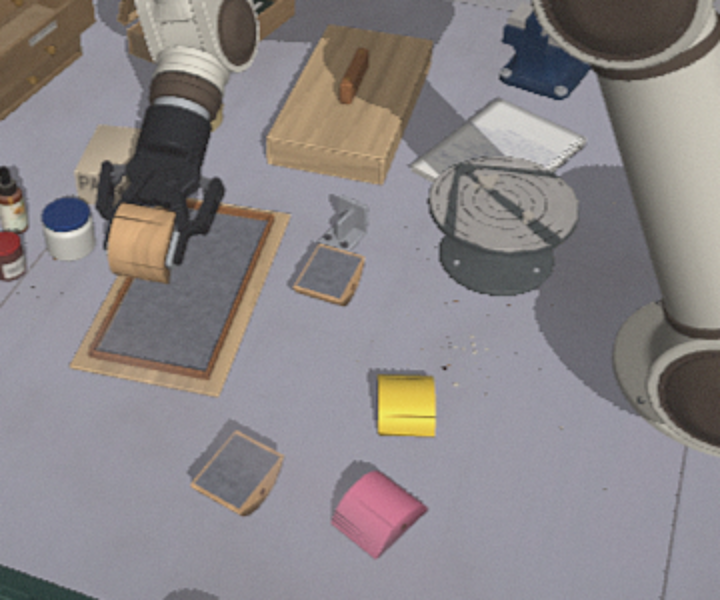

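```bash
python3 -m jog '[[1,0.05,-0.02,-1,0.75,0.08,-0.06],[1,0.05,-0.02,-2.2,0.75,0.08,-0.06],[1,0.05,-0.02,-3.4,0.75,0.08,-0.06],[1,0.05,-0.02,-4,0.75,0.08,-0.06],[1,0.05,-0.02,-4.3,0.75,0.08,-0.06]]'
python3 -m jog '[[1,0,0,-0.2,0,0,0],[1,0,0,-0.4,0,0,0],[1,0,0,-0.6,0,0,0],[1,0,0,-0.6,0,0,0]]'
python3 - <<'E'
from h import *
np.set_printoptions(precision=3,suppress=True)
h=hold((.4541,.1405,.0159),(-149.9,-.1,5.1),(.4507,.1624,.0322),5.1)
go([place(h,.086,125,.0)])
print(bot.get_obs()["wrist_force"])
p,d,W=snap("side","s4"); cv2.imwrite("pics/s4c.png",cv2.resize(p[190:370,190:370,::-1],None,fx=3,fy=3))
E
```

```text
time: 6.7
ee_pos: [0.6052, 0.2092, 0.0431]
tcp_rot: [-25.2, 0.3, 6.0]
wrist_force: [-0.2, 0.5, -0.4]
opening: 0.0588
time: 7.1
ee_pos: [0.6065, 0.2089, 0.0303]
tcp_rot: [-25.1, 0.0, 5.9]
wrist_force: [0.2, 0.3, 2.7]
opening: 0.0591
t 7.1 tcp [0.607 0.209 0.03 ] [-25.1   0.    5.9] open 0.0591
shift [-0.02 -0.02 -0.01] turn [ 0.03  0.01 -0.  ] -> tcp [0.606 0.208 0.03 ] [-24.9   0.1   5.9]
[0.228 0.301 2.743]
```

View pics/s4c.png

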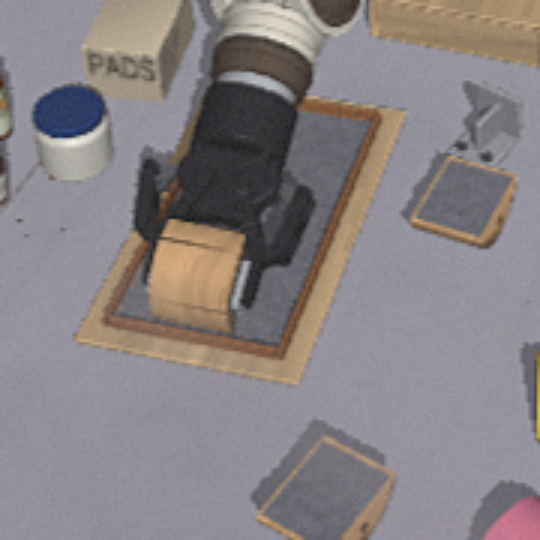

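```bash
python3 -m jog '[[0,0,0,0,0,0,0],[0,0,0,0,0,0,0],[0,0,0,0,0,0,0],[0,0,0,0,0,0,0],[0,0,0,0,0,0,0]]'
python3 -m jog '[[0,0,0,0,0,0,0],[0,0,0,0.5,0,0,0],[0,0,0,1.5,0,0,0],[0,0,0,3.5,-1,-0.1,0],[0,0,0,5,-2.5,-0.25,0]]'
python3 - <<'E'
from h import *
np.set_printoptions(precision=3,suppress=True)
p,d,W=snap("side","s5"); cv2.imwrite("pics/s5c.png",cv2.resize(p[190:370,190:370,::-1],None,fx=3,fy=3))
p,d,W=snap("top","t5"); 
for r in bot.regions_of("top","support0"):
    m=r["pixels"]; w=W[m&(W[...,2]>.02)]; print(round(r["conf"],2),np.median(w,0),cv2.minAreaRect(w[:,:2].astype(np.float32)*1000))
E
```

```text
time: 7.65
ee_pos: [0.6059, 0.2088, 0.0291]
tcp_rot: [-25.1, 0.1, 6.0]
wrist_force: [0.3, -1.5, 1.4]
opening: 0.0856
time: 8.15
ee_pos: [0.6057, 0.208, 0.1551]
tcp_rot: [-37.8, 0.3, 5.8]
wrist_force: [1.8, 0.2, -0.6]
opening: 0.0853
0.93 [0.446 0.331 0.033] ((446.5306396484375, 330.9463806152344), (80.34017944335938, 60.09022903442383), 77.12338256835938)
0.86 [0.3   0.31  0.029] ((300.7004699707031, 310.77545166015625), (63.74051284790039, 60.307212829589844), 67.02729797363281)
0.83 [0.318 0.166 0.03 ] ((317.8847961425781, 166.48788452148438), (60.03952407836914, 64.4247817993164), 18.24272346496582)
0.51 [0.587 0.133 0.028] ((590.2133178710938, 152.25753784179688), (94.90750885009766, 88.31302642822266), 4.171757698059082)
```

View pics/s5c.png

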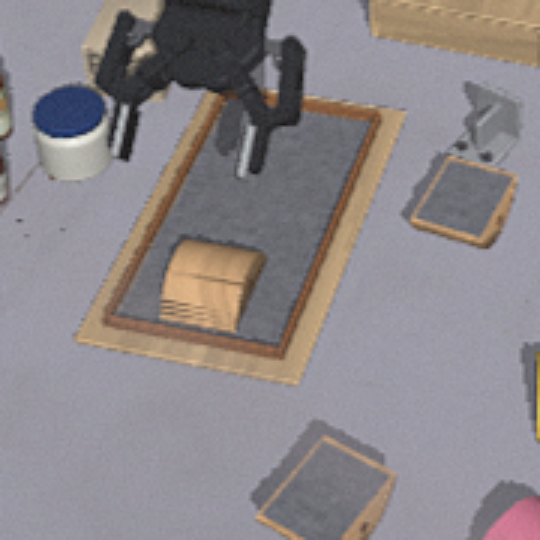

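A lies flat in the +y slot (crop around (210,285)), still and inside the rim. C is next. I'll pick it with the gripper body on the −y side, which is now free.

Run:
```python
from h import *
C=(.4465,.3308)
go([(np.array((*C,.16))+.025*toolR(-12.7,60).apply([0,1,0]),toolR(-12.7,60)),(np.array((*C,.025))+.025*toolR(-12.7,60).apply([0,1,0]),toolR(-12.7,60))])
```

```text
t 8.3 tcp [0.6073 0.2098 0.1611] [-37.8  -0.5   6. ] open 0.0852
shift [-6.24  5.69 -0.55] turn [ 1.56  0.   -3.73] -> tcp [0.4513 0.3519 0.1475] [-30.    0.  -12.7]
shift [ 0.   0.  -5.4] turn [0. 0. 0.] -> tcp [0.4513 0.3519 0.0125] [-30.    0.  -12.7]
```

```bash
python3 -m jog '[[0,-1.2,1.1,0,0.3,0,-0.7],[0,-2.4,2.2,0,0.6,0,-1.5],[0,-3.6,3.4,0,1,0,-2.2],[0,-5,4.6,0,1.3,0,-3],[0,-6.24,5.69,0,1.56,0,-3.73]]'
python3 -m jog '[[0,0,0,0,0,0,0],[0,0,0,0,0,0,0]]'
python3 - <<'E'
from h import *
np.set_printoptions(precision=3,suppress=True)
print(bot.get_obs()["q"])
C=(.4465,.3308)
go([(np.array((*C,.07))+.025*toolR(-12.7,60).apply([0,1,0]),toolR(-12.7,60)),(np.array((*C,.025))+.025*toolR(-12.7,60).apply([0,1,0]),toolR(-12.7,60))])
p,d,W=snap("side","s6"); cv2.imwrite("pics/s6c.png",cv2.resize(p[190:430,190:510,::-1],None,fx=2,fy=2))
p,d,W=snap("top","t6"); 
for r in bot.regions_of("top","support0"):
    m=r["pixels"]; w=W[m&(W[...,2]>.025)]; print(round(r["conf"],2),np.median(w,0),cv2.minAreaRect(w[:,:2].astype(np.float32)*1000))
E
```

```text
time: 8.8
ee_pos: [0.4546, 0.3464, 0.1531]
tcp_rot: [-30.3, 0.6, -12.1]
wrist_force: [0.2, 0.4, -0.3]
opening: 0.0853
time: 9.0
ee_pos: [0.4541, 0.3463, 0.1537]
tcp_rot: [-30.4, 0.5, -11.8]
wrist_force: [0.2, 0.5, 0.5]
opening: 0.0855
[ 14.579 -24.117 -42.606  34.612  50.799 134.615]
t 9.0 tcp [0.454 0.346 0.154] [-30.4   0.5 -11.8] open 0.0855
shift [-0.11  0.22 -3.85] turn [ 0.05 -0.1  -0.19] -> tcp [0.451 0.352 0.058] [-30.    0.  -12.7]
shift [ 0.   0.  -1.8] turn [0. 0. 0.] -> tcp [0.451 0.352 0.013] [-30.    0.  -12.7]
0.81 [0.454 0.355 0.032] ((442.8857116699219, 332.2319641113281), (84.71267700195312, 61.691078186035156), 69.66702270507812)
0.71 [0.3   0.31  0.031] ((300.39501953125, 309.85601806640625), (56.37468719482422, 60.167964935302734), 65.69742584228516)
0.67 [0.455 0.026 0.033] ((454.9556884765625, 25.375173568725586), (79.6578598022461, 60.86677932739258), 86.34689331054688)
0.67 [0.61  0.163 0.035] ((611.49560546875, 162.68478393554688), (61.60159683227539, 69.91415405273438), 4.891538619995117)
0.67 [0.783 0.061 0.056] ((787.49365234375, 61.65735626220703), (59.74712371826172, 58.16680145263672), 35.18775939941406)
```

View pics/s6c.png

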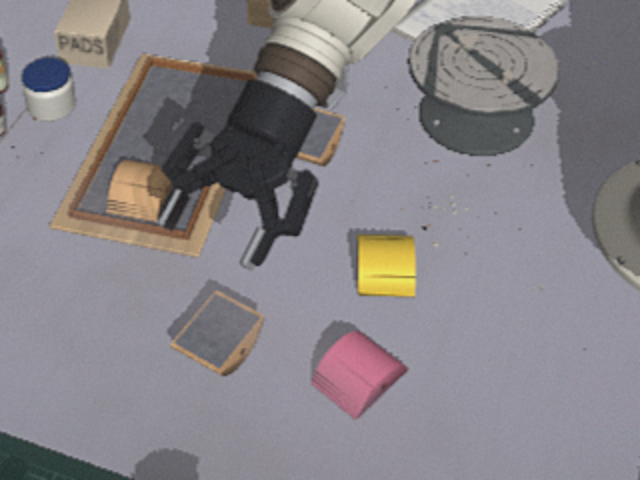

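```bash
python3 -m jog '[[0,-0.11,0.22,-1,0.05,-0.1,-0.19],[0,-0.11,0.22,-2,0.05,-0.1,-0.19],[0,-0.11,0.22,-3,0.05,-0.1,-0.19],[0,-0.11,0.22,-3.85,0.05,-0.1,-0.19],[0,-0.11,0.22,-3.85,0.05,-0.1,-0.19]]'
python3 - <<'E'
from h import *
np.set_printoptions(precision=3,suppress=True)
print(bot.get_obs()["q"])
C=(.4465,.3308)
go([(np.array((*C,.025))+.025*toolR(-12.7,60).apply([0,1,0]),toolR(-12.7,60))])
E
```

```text
time: 9.65
ee_pos: [0.4533, 0.3505, 0.0537]
tcp_rot: [-30.2, 0.4, -13.0]
wrist_force: [0.1, 0.4, -0.1]
opening: 0.0855
[ 15.447 -18.49  -51.069  18.442  49.612 137.223]
t 9.7 tcp [0.453 0.35  0.054] [-30.2   0.4 -13. ] open 0.0855
shift [-0.08  0.06 -1.65] turn [ 0.03 -0.09  0.05] -> tcp [0.451 0.352 0.013] [-30.    0.  -12.7]
```

```bash
python3 -m jog '[[0,-0.08,0.06,-0.5,0,-0.09,0.05],[0,-0.08,0.06,-1,0,-0.09,0.05],[0,-0.08,0.06,-1.65,0,-0.09,0.05],[0,-0.08,0.06,-1.65,0,-0.09,0.05],[0.15,-0.08,0.06,-1.65,0,-0.09,0.05]]' 60
python3 -m jog '[[0.25,0,0,0,0,0,0],[0.35,0,0,0,0,0,0],[0.6,0,0,0,0,0,0],[1,0,0,0,0,0,0],[1,0,0,0,0,0,0]]'
python3 -m jog '[[1,0,0,0,0,0,0],[1,0,0,0,0,0,0]]'
python3 - <<'E'
from h import *
go([])
print(bot.get_obs()["q"])
E
python3 -m jog '[[1,0,0,0.5,0,0,0],[1,0,0,1.5,0,0,0],[1,0,0,3,0,0,0],[1,0,0,4.5,0,0,0],[1,0,0,5.5,0,0,0]]'
```

```text
time: 10.15
ee_pos: [0.4525, 0.3529, 0.0173]
tcp_rot: [-29.9, -0.4, -12.7]
wrist_force: [0.3, 0.4, 0.4]
opening: 0.0734
time: 10.65
ee_pos: [0.4525, 0.3532, 0.0181]
tcp_rot: [-29.8, -0.5, -12.6]
wrist_force: [1.2, -2.5, 6.4]
opening: 0.059
time: 10.85
ee_pos: [0.4525, 0.3532, 0.0181]
tcp_rot: [-29.8, -0.5, -12.6]
wrist_force: [0.6, -2.0, 5.9]
opening: 0.0595
t 10.8 tcp [0.4525 0.3532 0.0181] [-29.8  -0.5 -12.6] open 0.0595
[ 15.77861345 -14.88075832 -53.48423724  11.4462628   49.53949575
 137.15706832]
time: 11.35
ee_pos: [0.4515, 0.353, 0.1568]
tcp_rot: [-29.9, -0.5, -12.6]
wrist_force: [0.3, -0.6, -1.2]
opening: 0.0591
```

Run:
```python
s=open('h.py').read()
s=s.replace("E=np.r_[T0+(slot+.04)*yt+dx*xt,.006+lift]; F=E+Rs.apply([0,.04,0])","g=np.sign(turn); E=np.r_[T0+(slot+g*.04)*yt+dx*xt,.006+lift]; F=E+Rs.apply([0,g*.04,0])")
open('h.py','w').write(s)
from h import *
h=hold((.4525,.3532,.0181),(-29.8,-.5,-12.6),(.4465,.3308,.0325),-12.6); print(h[0])
go([place(h,-.087,-60,.1),place(h,-.087,-125,.08),place(h,-.087,-125,.002)])
```

```text
[ 0.         -0.02726596  0.0009881 ]
t 11.3 tcp [0.4515 0.353  0.1568] [-29.9  -0.5 -12.6] open 0.0591
shift [  7.34 -16.8   -1.74] turn [-12.01   0.69   3.38] -> tcp [ 0.635  -0.067   0.1134] [-89.8  -0.2   6.4]
shift [-0.08  0.75 -0.21] turn [-12.93  -1.36   0.  ] -> tcp [ 0.633  -0.0483  0.1081] [-154.8    0.3    6.4]
shift [ 0.    0.   -3.12] turn [0. 0. 0.] -> tcp [ 0.633  -0.0483  0.0301] [-154.8    0.3    6.4]
```

```bash
python3 -m jog '[[1,0.8,-1.7,0.2,-1.2,0.07,0.34],[1,1.6,-3.4,0.4,-2.4,0.14,0.7],[1,2.4,-5,0.6,-3.6,0.2,1],[1,3.2,-6.7,0.6,-4.8,0.27,1.35],[1,4,-8.4,0.6,-6,0.35,1.7]]'
python3 -m jog '[[1,0.8,-1.7,0,-1.2,0.07,0.34],[1,1.6,-3.4,0,-2.4,0.14,0.7],[1,2.4,-5,0,-3.6,0.2,1],[1,3.2,-6.7,0,-4.8,0.27,1.35],[1,3.34,-8.4,0,-6,0.35,1.7]]'
python3 - <<'E'
from h import *
h=hold((.4525,.3532,.0181),(-29.8,-.5,-12.6),(.4465,.3308,.0325),-12.6)
go([place(h,-.087,-125,.1),place(h,-.087,-125,.002)]); print(bot.get_obs()["q"].round(1))
p,d,W=snap("side","s7"); cv2.imwrite("pics/s7c.png",cv2.resize(p[140:400,190:510,::-1],None,fx=2,fy=2))
E
```

```text
time: 11.85
ee_pos: [0.5521, 0.1406, 0.1693]
tcp_rot: [-60.1, -2.7, -3.0]
wrist_force: [1.6, 0.6, -1.1]
opening: 0.0588
time: 12.35
ee_pos: [0.6362, -0.0688, 0.1682]
tcp_rot: [-90.0, -0.0, 6.5]
wrist_force: [-0.3, 0.4, -1.8]
opening: 0.0586
t 12.3 tcp [ 0.6362 -0.0688  0.1682] [-90.   -0.    6.5] open 0.0586
shift [-0.13  0.82 -1.61] turn [-12.88  -1.4    0.02] -> tcp [ 0.633  -0.0483  0.1281] [-154.8    0.3    6.4]
shift [ 0.    0.   -3.92] turn [0. 0. 0.] -> tcp [ 0.633  -0.0483  0.0301] [-154.8    0.3    6.4]
[-6.2 16.7 16.6 89.9 -0.  77.4]
```

View pics/s7c.png

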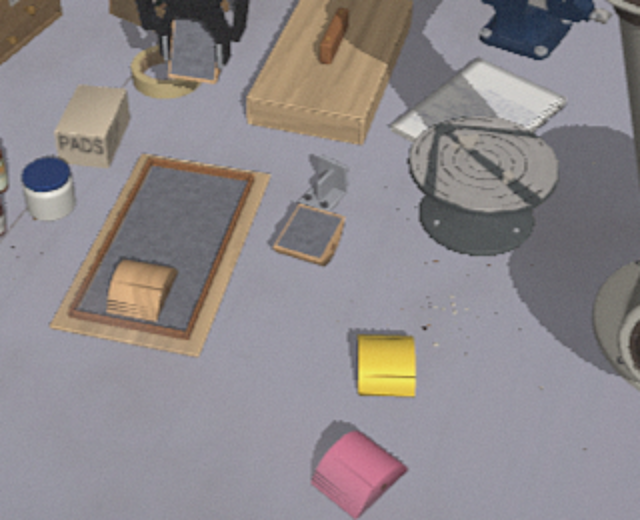

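```bash
python3 -m jog '[[1,0,0.1,0,-1.6,-0.17,0],[1,0,0.2,0,-3.2,-0.35,0],[1,0,0.4,0,-4.8,-0.52,0],[1,-0.1,0.6,0,-6.4,-0.7,0],[1,-0.13,0.82,0,-8,-0.87,0]]'
python3 -m jog '[[1,0,0,0,-1.6,-0.17,0],[1,0,0,0,-3.2,-0.35,0],[1,0,0,0,-4.88,-0.53,0],[1,0,0,-1,-4.88,-0.53,0],[1,0,0,-1.6,-4.88,-0.53,0]]'
python3 - <<'E'
from h import *
h=hold((.4525,.3532,.0181),(-29.8,-.5,-12.6),(.4465,.3308,.0325),-12.6)
go([place(h,-.087,-125,.03),place(h,-.087,-125,.002)]); print(bot.get_obs()["q"].round(1))
E
```

```text
time: 12.9
ee_pos: [0.6315, -0.046, 0.1699]
tcp_rot: [-130.3, -0.1, 6.5]
wrist_force: [-0.4, -1.1, -0.8]
opening: 0.059
time: 13.4
ee_pos: [0.631, -0.0458, 0.1256]
tcp_rot: [-154.6, 0.4, 6.4]
wrist_force: [0.2, -0.1, -1.7]
opening: 0.0592
t 13.4 tcp [ 0.631  -0.0458  0.1256] [-154.6    0.4    6.4] open 0.0592
shift [ 0.08 -0.1  -2.7 ] turn [-0.04 -0.02 -0.01] -> tcp [ 0.633  -0.0483  0.0581] [-154.8    0.3    6.4]
shift [ 0.    0.   -1.12] turn [0. 0. 0.] -> tcp [ 0.633  -0.0483  0.0301] [-154.8    0.3    6.4]
[ 19.2  28.7   8.   94.5 -61.7 117.7]
```

```bash
python3 -m jog '[[1,0.08,-0.1,-1,0,0,0],[1,0.08,-0.1,-2,0,0,0],[1,0.08,-0.1,-2.8,0,0,0],[1,0.08,-0.1,-3.4,0,0,0],[1,0.08,-0.1,-3.7,0,0,0]]'
python3 -m jog '[[1,0,0,-0.1,0,0,0],[1,0,0,-0.2,0,0,0],[1,0,0,-0.2,0,0,0]]'
python3 - <<'E'
from h import *
h=hold((.4525,.3532,.0181),(-29.8,-.5,-12.6),(.4465,.3308,.0325),-12.6)
go([place(h,-.087,-125,0)]); print(bot.get_obs()["wrist_force"].round(1))
p,d,W=snap("side","s8"); cv2.imwrite("pics/s8c.png",cv2.resize(p[190:370,190:370,::-1],None,fx=3,fy=3))
E
```

```text
time: 13.9
ee_pos: [0.6333, -0.0494, 0.0355]
tcp_rot: [-154.5, 0.2, 6.4]
wrist_force: [-0.1, -0.2, -0.9]
opening: 0.0591
time: 14.2
ee_pos: [0.634, -0.0489, 0.032]
tcp_rot: [-154.6, 0.1, 6.4]
wrist_force: [-1.2, 0.2, -1.7]
opening: 0.059
t 14.2 tcp [ 0.634  -0.0489  0.032 ] [-1.546e+02  1.000e-01  6.400e+00] open 0.059
shift [-0.04  0.02 -0.16] turn [-0.05  0.04  0.01] -> tcp [ 0.633  -0.0483  0.0281] [-154.8    0.3    6.4]
[-1.2  0.2 -1.7]
```

View pics/s8c.png

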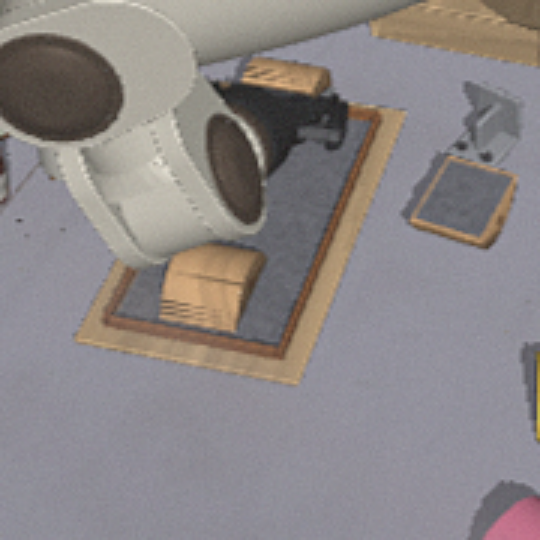

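```bash
python3 -m jog '[[1,0,0,-0.1,0,0,0],[1,0,0,-0.18,0,0,0],[1,0,0,-0.18,0,0,0]]'
python3 -m jog '[[0,0,0,0,0,0,0],[0,0,0,0,0,0,0],[0,0,0,0,0,0,0],[0,0,0,0,0,0,0],[0,0,0,0,0,0,0]]'
python3 -m jog '[[0,0,0,0.5,0,0,0],[0,0,0,1.5,0,0,0],[0,0,0,3,0,0,0],[0,0,0,4.5,1,0.1,0],[0,0,0,6,2,0.2,0]]'
python3 - <<'E'
from h import *
np.set_printoptions(precision=3,suppress=True)
p,d,W=snap("top","t9"); p,d2,W2=snap("side")
for r in bot.regions_of("top","support0"):
    m=r["pixels"]; w=W[m&(W[...,2]>.022)]; print(round(r["conf"],2),np.median(w,0),cv2.minAreaRect(w[:,:2].astype(np.float32)*1000),np.percentile(w[:,2],98))
for r in bot.regions_of("side","support0"): print("side",round(r["conf"],2),r["point"],np.nanmedian(W2[r["pixels"]],0))
o=bot.get_obs(); print(o["q"].round(1))
tr=toolR(-3.5,-60); B=(.455,.0253)
go([(np.array((*B,.16))+.025*tr.apply([0,1,0]),tr)])
E
```

```text
time: 14.55
ee_pos: [0.6339, -0.049, 0.0275]
tcp_rot: [-154.6, 0.1, 6.4]
wrist_force: [-0.5, 2.3, 2.3]
opening: 0.0588
time: 15.05
ee_pos: [0.6336, -0.0491, 0.0269]
tcp_rot: [-154.6, 0.1, 6.4]
wrist_force: [-0.1, -0.5, 0.3]
opening: 0.0852
time: 15.55
ee_pos: [0.6335, -0.0486, 0.1786]
tcp_rot: [-144.3, 0.0, 6.5]
wrist_force: [0.2, -0.6, -0.4]
opening: 0.0853
0.79 [ 0.643 -0.027  0.035] ((609.2555541992188, -14.743904113769531), (103.71160125732422, 63.297279357910156), 2.665778875350952) 0.04230097952059407
0.77 [0.455 0.026 0.033] ((454.9939270019531, 25.112926483154297), (79.28189086914062, 60.53071594238281), 87.26069641113281) 0.03885662405825928
0.69 [0.3  0.31 0.03] ((301.0650634765625, 310.6072692871094), (62.60264587402344, 59.13199234008789), 67.18539428710938) 0.036593667534260944
0.6 [0.617 0.139 0.031] ((559.5441284179688, 120.18303680419922), (175.91336059570312, 24.298782348632812), 16.667438507080078) 0.03984501241402385
side 0.9 [235.3, 283.7] [0.627 0.008 0.028]
side 0.87 [321.7, 384.4] [0.314 0.186 0.023]
side 0.73 [254.9, 344.2] [0.451 0.03  0.03 ]
side 0.66 [378.4, 366.5] [0.303 0.326 0.023]
side 0.57 [282.8, 257.7] [0.607 0.181 0.028]
side 0.43 [234.3, 210.9] [0.781 0.076 0.044]
side 0.26 [202.6, 238.4] [ 0.782 -0.039  0.044]
[ 16.6  21.3  10.   92.5 -53.3 107.3]
t 15.8 tcp [ 0.634 -0.049  0.18 ] [-144.5   -0.3    6.4] open 0.0857
shift [-7.21  2.12 -1.3 ] turn [-1.1   0.03 -1.97] -> tcp [0.454 0.004 0.147] [-150.     0.    -3.5]
```

```bash
python3 -m jog '[[0,-1.5,0.45,0,-0.25,0,-0.4],[0,-3,0.9,0,-0.5,0,-0.8],[0,-4.5,1.4,0,-0.75,0,-1.2],[0,-6,1.8,-0.5,-1.1,0.03,-1.6],[0,-7.21,2.12,-1.3,-1.1,0.03,-1.9]]'
python3 -m jog '[[0,0,0,0,0,0,0],[0,0,0,-1,0,0,0],[0,0,0,-2,0,0,0],[0,0,0,-3,0,0,0],[0,0,0,-3,0,0,0]]'
python3 - <<'E'
from h import *
np.set_printoptions(precision=3,suppress=True)
p,d,W=snap("side"); 
p,d,W=snap("top","t10")
for r in bot.regions_of("top","support0"):
    m=r["pixels"]; w=W[m&(W[...,2]>.022)]; print(round(r["conf"],2),np.median(w,0),cv2.minAreaRect(w[:,:2].astype(np.float32)*1000),np.percentile(w[:,2],98))
o=bot.get_obs(); print(o["q"].round(1))
tr=toolR(-3.2,-60); B=(.455,.0252)
go([(np.array((*B,.025))+.025*tr.apply([0,1,0]),tr)])
E
```

```text
time: 16.25
ee_pos: [0.4515, 0.0044, 0.1434]
tcp_rot: [-150.2, 0.4, -3.1]
wrist_force: [0.9, 0.5, -0.3]
opening: 0.0853
time: 16.75
ee_pos: [0.4524, 0.0032, 0.0668]
tcp_rot: [-150.2, 0.6, -3.1]
wrist_force: [-1.2, -0.6, -0.4]
opening: 0.0853
0.96 [0.61  0.163 0.035] ((610.8272094726562, 163.91644287109375), (61.839088439941406, 69.54540252685547), 5.75563907623291) 0.042510004435370716
0.78 [ 0.629 -0.013  0.035] ((630.4930419921875, -12.02261734008789), (62.37165451049805, 71.03312683105469), 3.1504554748535156) 0.04344109856831485
0.63 [0.455 0.026 0.033] ((455.0306091308594, 25.093860626220703), (79.2067642211914, 60.54538345336914), 87.16431427001953) 0.03915316911313583
0.53 [0.325 0.15  0.027] ((323.8984069824219, 147.15927124023438), (55.80830764770508, 20.758392333984375), 26.672199249267578) 0.03459600166968558
[ 28.2  22.4  -7.6 102.1 -47.7 140.4]
t 16.9 tcp [0.454 0.004 0.07 ] [-150.     0.3   -3.1] open 0.0852
shift [ 0.   -0.01 -2.31] turn [ 0.   -0.06 -0.02] -> tcp [0.454 0.004 0.013] [-150.     0.    -3.2]
```

```bash
python3 -m jog '[[0,0,0,-1,0,0,0],[0,0,0,-1.8,0,0,0],[0,0,0,-2.31,0,0,0],[0,0,0,-2.31,0,0,0],[0.15,0,0,-2.31,0,0,0]]' 60
python3 -m jog '[[0.25,0,0,0,0,0,0],[0.35,0,0,0,0,0,0],[0.6,0,0,0,0,0,0],[1,0,0,0,0,0,0],[1,0,0,0,0,0,0]]'
python3 -m jog '[[1,0,0,0,0,0,0],[1,0,0,0,0,0,0]]'
python3 - <<'E'
from h import *
go([])
E
python3 -m jog '[[1,0,0,0.5,0,0,0],[1,0,0,1.5,0,0,0],[1,0,0,3,0,0,0],[1,0,0,4.5,0,0,0],[1,0,0,5.5,0,0,0]]'
python3 -m jog '[[1,1,0,0.4,1.6,-0.09,0.2],[1,2,0,0.6,3.2,-0.18,0.4],[1,3,0,0.6,4.8,-0.27,0.6],[1,4,0,0.6,6.4,-0.36,0.8],[1,5,0,0.6,8,-0.45,1]]'
python3 - <<'E'
from h import *
go([])
E
```

```text
time: 17.4
ee_pos: [0.4538, 0.0041, 0.0126]
tcp_rot: [-150.0, 0.3, -3.1]
wrist_force: [0.3, 0.6, 0.1]
opening: 0.0736
time: 17.9
ee_pos: [0.454, 0.0042, 0.0128]
tcp_rot: [-150.0, 0.2, -3.1]
wrist_force: [0.4, 1.7, 6.1]
opening: 0.0593
time: 18.1
ee_pos: [0.454, 0.0042, 0.0128]
tcp_rot: [-150.0, 0.2, -3.1]
wrist_force: [-1.1, 2.9, 7.1]
opening: 0.0594
t 18.1 tcp [0.454  0.0042 0.0128] [-150.     0.2   -3.1] open 0.0594
time: 18.6
ee_pos: [0.4536, 0.004, 0.1524]
tcp_rot: [-149.9, 0.2, -3.1]
wrist_force: [0.4, -0.2, -1.5]
opening: 0.0594
time: 19.1
ee_pos: [0.5795, 0.0041, 0.1668]
tcp_rot: [-109.7, -1.8, 1.8]
wrist_force: [0.2, 0.5, -1.7]
opening: 0.0594
t 19.1 tcp [0.5795 0.0041 0.1668] [-109.7   -1.8    1.8] open 0.0594
```

Run:
```python
from h import *
h=hold((.454,.0042,.0128),(-150,.2,-3.1),(.455,.0252,.0325),-3.1); print(h[0])
go([place(h,-.003,126,.1),place(h,-.003,126,.002)])
```

```text
[ 0.         -0.02805645 -0.00654851]
t 19.1 tcp [0.5795 0.0041 0.1668] [-109.7   -1.8    1.8] open 0.0594
shift [ 1.42  4.7  -1.35] turn [17.08  1.45  0.99] -> tcp [0.615  0.1216 0.1329] [-24.   -0.1   6.2]
shift [ 0.    0.   -3.92] turn [0. 0. 0.] -> tcp [0.615  0.1216 0.0349] [-24.   -0.1   6.2]
```

```bash
python3 -m jog '[[1,0.4,1.2,0,1.6,0.14,0.1],[1,0.8,2.4,0,3.2,0.28,0.2],[1,1.2,3.6,0,4.8,0.42,0.3],[1,1.42,4.7,0,6.4,0.56,0.4],[1,1.42,4.7,0,8,0.7,0.5]]'
python3 -m jog '[[1,0,0,0,1.6,0.14,0.1],[1,0,0,0,3.2,0.28,0.2],[1,0,0,0,4.8,0.42,0.3],[1,0,0,0,6.4,0.56,0.4],[1,0,0,0,8,0.68,0.49]]'
python3 -m jog '[[1,0,0,0,1.08,0.07,0],[1,0,0,-0.7,1.08,0.07,0],[1,0,0,-1.35,1.08,0.07,0],[1,0,0,-1.35,1.08,0.07,0]]'
python3 - <<'E'
from h import *
np.set_printoptions(precision=3,suppress=True)
h=hold((.454,.0042,.0128),(-150,.2,-3.1),(.455,.0252,.0325),-3.1)
go([place(h,-.003,126,.03),place(h,-.003,126,.001)])
p,d,W=snap("side","s11"); cv2.imwrite("pics/s11c.png",cv2.resize(p[190:370,190:370,::-1],None,fx=3,fy=3))
E
```

```text
time: 19.6
ee_pos: [0.6142, 0.1241, 0.166]
tcp_rot: [-69.5, 0.0, 3.9]
wrist_force: [0.0, -0.3, -2.4]
opening: 0.0594
time: 20.1
ee_pos: [0.6143, 0.1207, 0.1663]
tcp_rot: [-29.5, -0.2, 6.3]
wrist_force: [-0.5, 0.6, -1.6]
opening: 0.0593
time: 20.5
ee_pos: [0.6132, 0.122, 0.1283]
tcp_rot: [-24.4, -0.1, 6.4]
wrist_force: [0.1, -1.0, -1.5]
opening: 0.0589
t 20.5 tcp [0.613 0.122 0.128] [-24.4  -0.1   6.4] open 0.0589
shift [ 0.07 -0.01 -2.62] turn [ 0.09  0.01 -0.06] -> tcp [0.615 0.122 0.063] [-24.   -0.1   6.2]
shift [ 0.    0.   -1.16] turn [0. 0. 0.] -> tcp [0.615 0.122 0.034] [-24.   -0.1   6.2]
```

View pics/s11c.png

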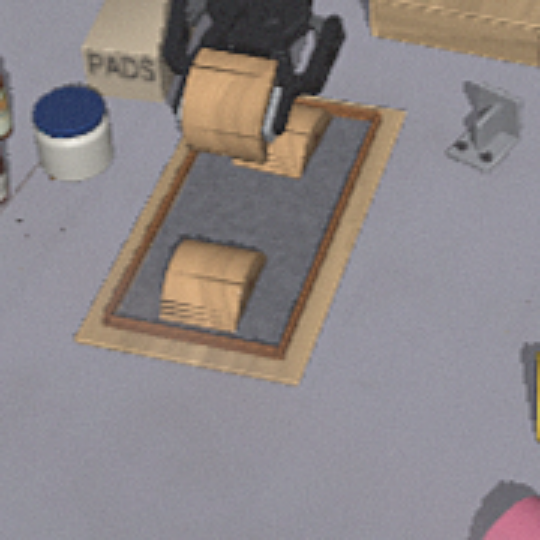

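```bash
python3 -m jog '[[1,0.07,0,-1,0.09,0,-0.06],[1,0.07,0,-2,0.09,0,-0.06],[1,0.07,0,-2.8,0.09,0,-0.06],[1,0.07,0,-3.3,0.09,0,-0.06],[1,0.07,0,-3.6,0.09,0,-0.06]]'
python3 -m jog '[[1,0,0,-0.1,0,0,0],[1,0,0,-0.18,0,0,0],[1,0,0,-0.22,0,0,0]]'
python3 - <<'E'
from h import *
np.set_printoptions(precision=3,suppress=True)
h=hold((.454,.0042,.0128),(-150,.2,-3.1),(.455,.0252,.0325),-3.1)
go([place(h,-.003,126,0)]); print(bot.get_obs()["wrist_force"])
E
```

```text
time: 21.05
ee_pos: [0.6158, 0.1219, 0.0408]
tcp_rot: [-23.9, -0.4, 6.1]
wrist_force: [0.2, 0.2, -1.2]
opening: 0.0591
time: 21.35
ee_pos: [0.616, 0.1214, 0.0357]
tcp_rot: [-23.9, -0.4, 6.1]
wrist_force: [-0.3, -0.6, -1.3]
opening: 0.0593
t 21.4 tcp [0.616 0.121 0.036] [-23.9  -0.4   6.1] open 0.0593
shift [-0.04  0.01 -0.11] turn [-0.02  0.05  0.02] -> tcp [0.615 0.122 0.033] [-24.   -0.1   6.2]
[-0.263 -0.582 -1.281]
```

```bash
python3 -m jog '[[1,0,0,-0.1,0,0,0],[1,0,0,-0.15,0,0,0],[1,0,0,-0.15,0,0,0]]'
python3 -m jog '[[0,0,0,0,0,0,0],[0,0,0,0,0,0,0],[0,0,0,0,0,0,0],[0,0,0,0,0,0,0],[0,0,0,0,0,0,0]]'
python3 -m jog '[[0,0,0,0.5,0,0,0],[0,0,0,1.5,0,0,0],[0,0,0,3,0,0,0],[0,0,0,4.5,-1.5,-0.16,0],[0,0,0,6,-3,-0.32,0]]'
python3 -m jog '[[0,0,-2,0,-1.5,-0.16,0],[0,-0.5,-4,0,-3,-0.3,0],[0,-1,-6,0,-4.5,-0.47,0],[0,-1.5,-8,0,-6,-0.6,0],[0,-2,-10,0,-7.5,-0.78,0]]'
python3 -m jog '[[0,0,-1,0,-1,-0.1,0],[0,-0.2,-2,0,-1.5,-0.16,0],[0,-0.5,-3,0,-2.5,-0.25,0],[0,-0.7,-4,0,-2.5,-0.25,0]]'
python3 - <<'E'
from h import *
np.set_printoptions(precision=3,suppress=True)
p,d2,W2=snap("side","s12"); cv2.imwrite("pics/s12c.png",cv2.resize(p[190:370,190:370,::-1],None,fx=3,fy=3))
p,d,W=snap("top","t12")
for r in bot.regions_of("top","support0"):
    m=r["pixels"]; w=W[m&(W[...,2]>.022)]; q=cv2.minAreaRect(w[:,:2].astype(np.float32)*1000); e=np.array(q[0])/1000-T0; a=np.radians(6)
    print(round(r["conf"],2),np.median(w,0),q,np.percentile(w[:,2],98),"slot xy",e@[np.cos(a),np.sin(a)],e@[-np.sin(a),np.cos(a)])
def rect(z0,z1):
    w=W[(W[...,0]>.42)&(W[...,0]<.67)&(W[...,1]>-.52)&(W[...,1]<-.14)&(W[...,2]>z0)&(W[...,2]<z1)]; print(len(w),np.median(w,0),cv2.minAreaRect(w[:,:2].astype(np.float32)*1000))
rect(.035,.06); rect(.07,.095); go([])
E
```

```text
time: 21.65
ee_pos: [0.6162, 0.1214, 0.0328]
tcp_rot: [-23.8, -0.3, 6.0]
wrist_force: [-2.5, -1.9, 8.9]
opening: 0.0592
time: 22.15
ee_pos: [0.6157, 0.1214, 0.0311]
tcp_rot: [-23.9, -0.3, 6.1]
wrist_force: [0.6, -1.2, 0.8]
opening: 0.0851
time: 22.65
ee_pos: [0.6158, 0.1207, 0.1819]
tcp_rot: [-39.2, -0.2, 6.0]
wrist_force: [0.4, 1.3, 0.3]
opening: 0.0853
time: 23.15
ee_pos: [0.5666, -0.1246, 0.183]
tcp_rot: [-77.0, -0.2, 6.3]
wrist_force: [0.2, -0.1, -0.9]
opening: 0.0857
time: 23.55
ee_pos: [0.5491, -0.2222, 0.183]
tcp_rot: [-89.4, -0.0, 6.4]
wrist_force: [-0.3, -0.2, -0.5]
opening: 0.0853
0.92 [0.3   0.311 0.03 ] ((301.6672058105469, 312.8589782714844), (61.25440979003906, 60.00595474243164), 66.71981048583984) 0.036839718282372216 slot xy -0.29166228238748493 0.26469602094090056
0.82 [0.318 0.167 0.03 ] ((317.6131896972656, 167.8352813720703), (59.405662536621094, 62.37590789794922), 17.87213706970215) 0.03668777560562543 slot xy -0.29096275644324315 0.1187999698362118
0.69 [ 0.629 -0.013  0.035] ((630.1528930664062, -11.843070983886719), (61.128841400146484, 69.68677520751953), 3.7355167865753174) 0.04212366908619472 slot xy 0.0010833196750402534 -0.09256338060878756
0.64 [0.611 0.161 0.035] ((610.90478515625, 162.93446350097656), (61.27134704589844, 71.56612396240234), 5.327247619628906) 0.042923997216264095 slot xy 0.00020988200739073954 0.083268679395551
0.62 [0.62  0.07  0.035] ((620.87890625, 71.602783203125), (61.579559326171875, 68.97647857666016), 5.343625545501709) 0.042536855997734546 slot xy 0.0005826036329925718 -0.008605255951812682
1927 [ 0.541 -0.435  0.049] ((543.5897827148438, -334.2677001953125), (163.2154998779297, 303.23406982421875), 2.933911085128784)
0 [nan nan nan] ((0.0, 0.0), (0.0, 0.0), 0.0)
t 23.7 tcp [ 0.549 -0.223  0.182] [-89.2  -0.    6.2] open 0.0858
  return _methods._mean(a, axis=axis, dtype=dtype,
  ret = um.true_divide(
```

View pics/s12c.png

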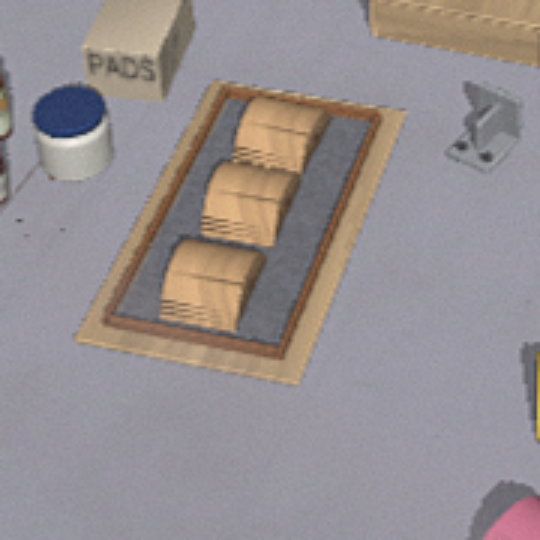

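All three supports lie flat and side by side: in the crop, A at (210,285), B at (250,205) and C at (280,135). Their crowns are at about 42 mm, though C is only a few mm from the −y rim. Next I refine the tray pose and plan the cover grasp.

Run:
```python
from h import *
from scipy.optimize import minimize
np.set_printoptions(precision=4,suppress=True)
def fit(W,model,box,zmax,x0):
    m=(W[...,0]>box[0])&(W[...,0]<box[1])&(W[...,1]>box[2])&(W[...,1]<box[3])&(W[...,2]<zmax)&(W[...,2]>-.01); w=W[m]
    def f(p):
        a=np.radians(p[2]); d=w[:,:2]-p[:2]; u=np.abs(d@[np.cos(a),np.sin(a)]); v=np.abs(d@[-np.sin(a),np.cos(a)])
        return np.minimum(np.abs(w[:,2]-model(u,v)-p[3]),.008).mean()*1000
    b=None
    for s in (1,-1,.5):
        S=[np.array(x0)]+[np.array(x0)+s*e for e in np.diag([.004,.004,1.5,.002])]
        r=minimize(f,x0,method="Nelder-Mead",options=dict(initial_simplex=S,maxiter=800)); b=r if b is None or r.fun<b.fun else b
    return b.x,b.fun
def tray(u,v):
    h=np.where((u<.089)&(v<.158),.006,0.); return np.where((u<.072)&(v<.141)&~((u<.067)&(v<.136)),.016,h)
def cov(u,v): return np.where((u<.009)&(v<.05),.081,np.where((u<.082)&(v<.151),.047,0.))
for c in("top","side"):
    p,d,W=snap(c); print(c,"tray",fit(W,tray,(.48,.75,-.12,.28),.022,(.619,.080,6,0)))
    W0=np.load(c+"0.npz")["W"]; print(c,"tray t0",fit(W0,tray,(.48,.75,-.12,.28),.022,(.619,.080,6,0)))
    if c=="top": print(c,"cover",fit(W0,cov,(.42,.67,-.54,-.13),.1,(.544,-.334,3,0)))
tr=toolR(3.1,0)
go([(np.array((.5438,-.3335,.12)),tr),(np.array((.5438,-.3335,.056)),tr)])
```

```text
top tray (array([0.6192, 0.0801, 5.9664, 0.0014]), np.float64(2.3971784487026095))
top tray t0 (array([0.6195, 0.08  , 6.0606, 0.0014]), np.float64(2.2458179201122177))
top cover (array([ 0.5444, -0.3347,  3.1379,  0.002 ]), np.float64(2.2830705553490747))
side tray (array([ 0.621 ,  0.08  ,  6.2673, -0.0013]), np.float64(2.25980000034681))
side tray t0 (array([ 0.6208,  0.0801,  6.2863, -0.0014]), np.float64(1.954976806841589))
t 23.8 tcp [ 0.5496 -0.2222  0.1816] [-89.2   0.    6.3] open 0.0853
shift [-0.23 -4.45 -2.47] turn [-0.16 -0.02 -0.63] -> tcp [ 0.5438 -0.3335  0.12  ] [-90.    0.    3.1]
shift [ 0.    0.   -2.56] turn [0. 0. 0.] -> tcp [ 0.5438 -0.3335  0.056 ] [-90.    0.    3.1]
```

```bash
python3 -m jog '[[0,0,-1.5,0,0,0,-0.2],[0,-0.1,-3,0,-0.1,0,-0.4],[0,-0.23,-4.45,-1,-0.16,-0.02,-0.63],[0,-0.23,-4.45,-2.2,-0.16,-0.02,-0.63],[0,-0.23,-4.45,-2.47,-0.16,-0.02,-0.63]]' 100
python3 - <<'E'
from h import *
tr=toolR(3.1,0)
go([(np.array((.5443,-.3345,.056)),tr)])
E
```

```text
time: 24.3
ee_pos: [0.5426, -0.3331, 0.1157]
tcp_rot: [-89.8, 0.2, 3.1]
wrist_force: [-0.6, 0.4, -0.4]
opening: 0.0857
t 24.3 tcp [ 0.5426 -0.3331  0.1157] [-89.8   0.2   3.1] open 0.0857
shift [ 0.07 -0.06 -2.39] turn [-0.03 -0.05  0.  ] -> tcp [ 0.5443 -0.3345  0.056 ] [-90.    0.    3.1]
```

```bash
python3 -m jog '[[0,0.07,-0.06,-0.8,0,0,0],[0,0.07,-0.06,-1.6,0,0,0],[0,0.07,-0.06,-2.3,0,0,0],[0.4,0.07,-0.06,-2.3,0,0,0],[0.7,0.07,-0.06,-2.3,0,0,0]]' 100
python3 -m jog '[[1,0,0,0,0,0,0],[1,0,0,0,0,0,0],[1,0,0,0,0,0,0],[1,0,0,0,0,0,0],[1,0,0,0,0,0,0]]'
python3 - <<'E'
from h import *
go([])
E
python3 -m jog '[[1,0,0,0.3,0,0,0],[1,0,0,0.8,0,0,0],[1,0,0,1.8,0,0,0],[1,0,0,2.8,0,0,0],[1,0,0,3.6,0,0,0]]'
python3 -m jog '[[1,0,0,0.3,0,0,0],[1,0,0,0.3,0,0,0]]'
python3 - <<'E'
from h import *
go([])
W0=snap("top")[2]
w=W0[(W0[...,0]>.42)&(W0[...,0]<.68)&(W0[...,1]>-.54)&(W0[...,1]<-.13)&(W0[...,2]>.115)&(W0[...,2]<.16)]
print(np.median(w,0),cv2.minAreaRect(w[:,:2].astype(np.float32)*1000))
E
```

```text
time: 24.8
ee_pos: [0.5462, -0.3345, 0.0631]
tcp_rot: [-90.0, -0.0, 3.2]
wrist_force: [-0.1, 0.3, 0.1]
opening: 0.0588
time: 25.3
ee_pos: [0.5462, -0.3355, 0.0635]
tcp_rot: [-90.1, -0.1, 3.1]
wrist_force: [-0.6, 1.9, 6.1]
opening: 0.0158
t 25.3 tcp [ 0.5462 -0.3355  0.0635] [-90.1  -0.1   3.1] open 0.0158
time: 25.8
ee_pos: [0.5458, -0.3354, 0.1542]
tcp_rot: [-90.1, -0.1, 3.1]
wrist_force: [-0.0, -0.5, -3.7]
opening: 0.0154
time: 26.0
ee_pos: [0.5461, -0.3356, 0.1608]
tcp_rot: [-90.1, -0.1, 3.1]
wrist_force: [-0.1, 1.0, -3.2]
opening: 0.0157
t 26.0 tcp [ 0.5461 -0.3356  0.1608] [-90.1  -0.1   3.1] open 0.0157
[ 0.54997119 -0.24593068  0.14572966] ((541.9881591796875, -265.6529541015625), (165.40235900878906, 166.26593017578125), 2.8444981575012207)
```

```bash
python3 -m jog '[[1,0.3,1.5,0,0,0,0.1],[1,0.7,3.2,0,0,0,0.2],[1,1.1,5,0,0,0,0.3],[1,1.4,6.7,0,0,0,0.4],[1,1.7,8.4,0,0,0,0.5]]'
python3 -m jog '[[1,0.3,1.7,0,0,0,0.05],[1,0.6,3.4,0,0,0,0.1],[1,0.9,5.4,0,0,0,0.1],[1,1.2,7.2,0,0,0,0.1],[1,1.25,8.1,0,0,0,0.1]]'
python3 -m jog '[[1,0,0,0,0,0,0],[1,0,0,0,0,0,0],[1,0,0,0,0,0,0]]'
python3 - <<'E'
from h import *
np.set_printoptions(precision=4,suppress=True)
tr=toolR(6.1,0)
go([(np.array((.6197,.079,.1)),tr)])
for c in("top","side"):
    p,d,W=snap(c,c+"13")
    w=W[(W[...,0]>.5)&(W[...,0]<.75)&(W[...,1]>-.12)&(W[...,1]<.28)&(W[...,2]>.125)&(W[...,2]<.155)]
    pl=np.linalg.lstsq(np.c_[w[:,:2]-w[:,:2].mean(0),np.ones(len(w))],w[:,2],rcond=None)[0]
    print(c,np.median(w,0),cv2.minAreaRect(w[:,:2].astype(np.float32)*1000),pl)
cv2.imwrite("pics/s13c.png",cv2.resize(p[120:390,180:500,::-1],None,fx=2,fy=2))
E
```

```text
time: 26.55
ee_pos: [0.5876, -0.1235, 0.1577]
tcp_rot: [-90.0, 0.1, 5.7]
wrist_force: [1.8, -0.0, -3.6]
opening: 0.016
time: 27.05
ee_pos: [0.619, 0.0808, 0.1574]
tcp_rot: [-90.0, 0.1, 6.3]
wrist_force: [-0.3, 0.1, -2.7]
opening: 0.0153
time: 27.35
ee_pos: [0.6191, 0.0762, 0.1587]
tcp_rot: [-90.1, 0.1, 6.1]
wrist_force: [0.2, -0.6, -3.1]
opening: 0.0153
t 27.4 tcp [0.6191 0.0762 0.1587] [-90.1   0.1   6.1] open 0.0153
shift [ 0.02  0.11 -2.35] turn [ 0.01 -0.01  0.  ] -> tcp [0.6197 0.079  0.1   ] [-90.    0.    6.1]
top [ 0.6238 -0.0091  0.1432] ((619.1302490234375, 77.70736694335938), (166.1324462890625, 302.075439453125), 5.9593329429626465) [ 0.0041 -0.0013  0.143 ]
side [0.5987 0.1307 0.1404] ((619.8294677734375, 79.82386016845703), (166.6942138671875, 308.29693603515625), 5.992743492126465) [ 0.0098 -0.0072  0.1399]
```

View pics/s13c.png

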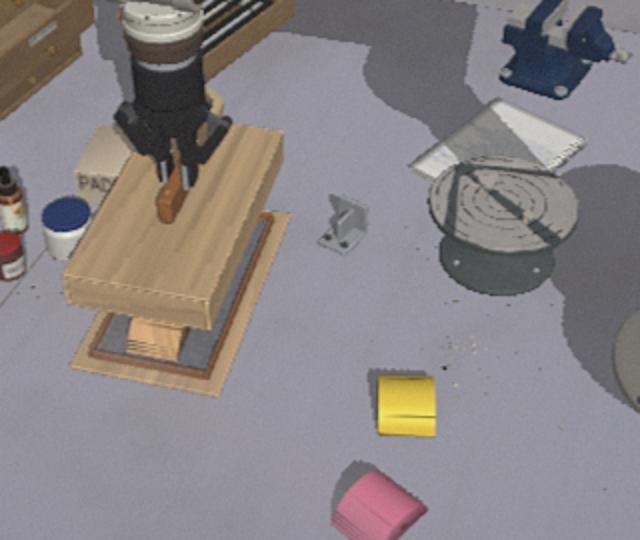

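```bash
python3 -m jog '[[1,0.01,0.09,-0.3,0,0,0],[1,0.01,0.09,-0.9,0,0,0],[1,0.01,0.09,-1.5,0,0,0],[1,0.01,0.09,-1.9,0,0,0],[1,0.01,0.09,-2.1,0,0,0]]'
python3 -m jog '[[1,0,0,0,0,0,0],[1,0,0,-0.2,0,0,0],[1,0,0,-0.4,0,0,0],[1,0,0,-0.6,0,0,0],[1,0,0,-0.7,0,0,0]]'
python3 - <<'E'
from h import *
np.set_printoptions(precision=4,suppress=True)
go([]); print(bot.get_obs()["wrist_force"],bot.get_obs()["torque"])
for c in("top","side"):
    p,d,W=snap(c,c+"14")
    z0=bot.get_obs()["ee_pos"][2]-.0635+.047
    w=W[(W[...,0]>.5)&(W[...,0]<.75)&(W[...,1]>-.12)&(W[...,1]<.28)&(W[...,2]>z0-.012)&(W[...,2]<z0+.01)]
    print(c,np.median(w,0),cv2.minAreaRect(w[:,:2].astype(np.float32)*1000))
E
```

```text
time: 27.95
ee_pos: [0.6188, 0.0793, 0.1047]
tcp_rot: [-90.0, 0.1, 6.1]
wrist_force: [-0.1, 0.2, -4.0]
opening: 0.0158
time: 28.45
ee_pos: [0.6195, 0.0794, 0.0888]
tcp_rot: [-90.0, 0.0, 6.1]
wrist_force: [-0.2, -0.3, -3.1]
opening: 0.0158
t 28.4 tcp [0.6195 0.0794 0.0888] [-90.    0.    6.1] open 0.0158
[-0.1929 -0.3365 -3.0677] [-0.0574  0.0218  0.003 ]
top [ 0.6246 -0.0041  0.0733] ((619.28466796875, 80.87503814697266), (165.58409118652344, 302.4466857910156), 6.063945293426514)
side [0.5992 0.1338 0.0701] ((620.1986083984375, 81.05157470703125), (166.34039306640625, 312.59869384765625), 6.130219459533691)
```

```bash
python3 -m jog '[[1,0,-0.02,-0.2,0,0,0],[1,0,-0.02,-0.35,0,0,0],[1,0,-0.02,-0.5,0,0,0],[1,0,-0.02,-0.6,0,0,0],[1,0,-0.02,-0.68,0,0,0]]'
python3 -m jog '[[1,0,0,-0.06,0,0,0],[1,0,0,-0.1,0,0,0],[1,0,0,-0.14,0,0,0],[1,0,0,-0.14,0,0,0]]'
```

```text
time: 29.05
ee_pos: [0.6196, 0.0789, 0.0721]
tcp_rot: [-90.0, 0.0, 6.1]
wrist_force: [0.7, -0.6, -2.9]
opening: 0.0156
time: 29.45
ee_pos: [0.6198, 0.079, 0.0695]
tcp_rot: [-90.0, -0.0, 6.1]
wrist_force: [-2.2, 0.5, 1.4]
opening: 0.0158
```

Contact comes at the expected seated height (TCP 69.5 mm), with the force rising. Release, retreat and check.

```bash
python3 -m jog '[[1,0,0,-0.06,0,0,0],[0.8,0,0,-0.06,0,0,0],[0.4,0,0,0,0,0,0],[0,0,0,0,0,0,0],[0,0,0,0,0,0,0]]'
python3 -m jog '[[0,0,0,0,0,0,0],[0,0,0,0,0,0,0],[0,0,0,1.5,0,0,0],[0,0,0,3,0,0,0],[0,0,0,5,0,0,0]]'
python3 -m jog '[[0,-1,2,0,0,0,0],[0,-2,4,0,0,0,0],[0,-3,6,0,0,0,0],[0,-4,8,0,0,0,0],[0,-5,10,0,0,0,0]]'
python3 - <<'E'
from h import *
np.set_printoptions(precision=4,suppress=True)
go([])
for c in("top","side"):
    p,d,W=snap(c,c+"15")
    w=W[(W[...,0]>.5)&(W[...,0]<.75)&(W[...,1]>-.12)&(W[...,1]<.28)&(W[...,2]>.04)&(W[...,2]<.062)]
    pl=np.linalg.lstsq(np.c_[w[:,:2]-w[:,:2].mean(0),np.ones(len(w))],w[:,2],rcond=None)[0]
    print(c,np.median(w,0),cv2.minAreaRect(w[:,:2].astype(np.float32)*1000),pl)
    for r in bot.regions_of(c,"support0"): print(round(r["conf"],2),np.nanmedian(W[r["pixels"]],0))
cv2.imwrite("pics/s15c.png",cv2.resize(p[120:390,180:500,::-1],None,fx=2,fy=2))
E
```

```text
time: 29.95
ee_pos: [0.6199, 0.0789, 0.0689]
tcp_rot: [-90.0, -0.0, 6.1]
wrist_force: [0.1, -0.2, -0.6]
opening: 0.0602
time: 30.45
ee_pos: [0.6188, 0.0788, 0.1935]
tcp_rot: [-90.0, 0.2, 6.1]
wrist_force: [2.0, 0.5, -0.7]
opening: 0.0854
time: 30.95
ee_pos: [0.5068, 0.3041, 0.194]
tcp_rot: [-90.0, -0.0, 6.1]
wrist_force: [0.7, -0.1, 0.1]
opening: 0.0855
t 30.9 tcp [0.5068 0.3041 0.194 ] [-90.   -0.    6.1] open 0.0855
top [0.613  0.0797 0.054 ] ((619.7777099609375, 80.31734466552734), (166.03103637695312, 302.4384765625), 6.10373592376709) [ 0.0013 -0.0015  0.0539]
0.97 [0.3175 0.1652 0.0279]
side [0.5967 0.169  0.0509] ((619.9306030273438, 82.482177734375), (165.2510986328125, 312.2242431640625), 5.94423246383667) [ 0.005  -0.0031  0.0507]
0.9 [0.3029 0.3272 0.0228]
```

View pics/s15c.png

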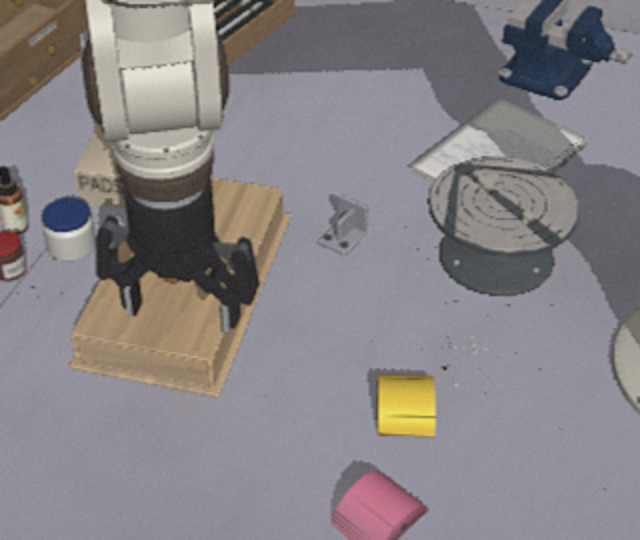

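The cover sits level on the tray board (crop around (180,300)). Its lid is at about 53 mm, as it should be when seated, and the robot is clear. Handing in.

```bash
python3 -c "
from workcell import bot
print(bot.job_done())"
```

```text
the job is handed in; nothing more can be done
None
```

All three supports were there and are now in the tray, flat side down and side by side inside the rim. The cover went on afterwards, and I handed the job in at about 31 s of the 210 s. I gripped each support by its end faces, turned it about 125° in the air, set its long edge on the tray floor and released it to fall flat. I did not need the steel stop.

**Supports:** before the cover went on, all three crowns read 42 to 43 mm above the table (38 mm expected; the tray itself also read 1 to 2 mm high). They sat at about +83, −9 and −93 mm along the tray. The end one came out about 5 mm nearer the −y rim than planned, with about 3 mm left inside it.

**Cover:** it is level to about 0.3° and within about 1 mm and 0.1° of the tray in the top view. The lid top read 54 mm in the top camera and 51 mm in the side camera, against 53 mm when seated. That difference matches the cameras' height errors on the tray.

**Disagreement:** in the last check the side camera put the cover's centre about 2 mm further along y than the top camera did. Its outline was stretched to 312 mm, so I trusted the top camera.

**Other things:** I saw no knock or grip slip. The pink and yellow look-alikes, jars, carton and tape roll were not touched on purpose and looked unmoved in the pictures. I measured only the two look-alikes.

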